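# Lift the paddle latch and swing open the laser enclosure's access door

### The arm

A 6-joint arm with a two-finger parallel gripper is mounted at the origin on the work surface. World frame = base frame: x ahead of the robot, y to its left, z up, the work surface at z = 0. Lengths are in mm, angles in rad, forces in N, time in s.
With the tool pointing down it reaches from about 275 to 750 mm from the base axis. Payload 10.2 kg.
Tool frame: the origin (TCP) lies at the centre of the arm's flange, where the gripper is bolted on; the fingertips stand 166 mm ahead of it and the grasp point (between the pads) lies 147 mm ahead of it; y points along the fingers, z is the direction in which the jaws open and shut, and the axes are right-handed (so a half turn about y gives the same grasp; the last joint's range is limited). The gripper opens to 88 mm and grips with 3 to 60 N. Pads are 18 mm wide; open, the fingers measure 123 mm over their backs; the gripper's body (75 mm by 187 mm) begins 45 mm behind the grasp point.
Start: joints at [-1.546, 0.313, 1.498, -0, 1.331, -0.223], TCP at [128.754, -508.974, 404.72] pointing down, gripper open.
Joint ranges: [-2.94, 2.94], [-0.97, 2.17], [0.19, 2.56], [-1.23, 4.37], [0.02, 3.11], [-2.88, 2.88]. Speed limits (rad/s): [2.39, 2.39, 3.01, 3.14, 3.14, 3.14].

### API

Orientations are given as a 3x3 rotation matrix whose columns are the frame's x, y, z axes.
In Python, from rig import sensors, optics, order gives the robot as it stands.
- The arm moves only by the tool drive_tool, never from a script. Its argument "plan" is a list that holds one entry, the list of rows, each a list of 5 numbers: the finger opening in m, from 0 to 0.0881, then the shift along the tool's x, y, z in m, then the turn about the tool's y in rad. In form: [[[jaw, tx, ty, tz, yaw], ...]]. A call has exactly 10 rows; each row shifts and turns the commanded pose from where the row before left it, along the tool's axes as they then stand; what a row does not reach is not made up. A row lasts 1/10 s, in which the tool goes at most 50 mm and 8.59 degrees, less where a joint would pass 70% of its speed; a pose out of reach is approached as far as the arm can. A call is refused whole if a number of a shift passes 0.05 or a number of a turn 0.15, either way. A call with a gripper value outside its range is refused whole. The fingers move at their own pace and stop on an object; "newtons" is the grip in N (left out, the last holds). Time passes only in rows, so rows that do not move let the fingers close, or fill a call up. It gives the time, the measured TCP pose, the force and the opening at its end, in the units of the state.
- sensors.get_state(): the state, without advancing time (a new reading comes with each control period).
- optics.camera(name): name is "scene" or "top" or "wrist"; returns the picture (384x512x3 uint8, red, green, blue); there is no depth.
- optics.camera_params(name): a dict with "camera_matrix" (3x3 intrinsics, pixels), "dist_coeffs" ([k1, k2, p1, p2, k3] as OpenCV has them; the pictures are not rectified), "R" (3x3) and "t" (3): a world point X has camera coordinates R X + t. Camera axes: x right, y down, z forward; pixel columns grow to the right and rows downward; lengths in mm; the calibration is good to about 2 mm. A picture is of the moment at which its call begins: read the wrist's pose just before it. camera_params takes no time and is no camera call; for the wrist camera it gives the pose at the moment of the call.
- order.hand_in(): hands the job in, once; it reports no verdict.
The state is a dict: "t": time; "q": joint angles; "dq": joint speeds; "tau": joint torques, N m; "tool_pos": TCP position; "tcp_rot": TCP orientation; "ft_force": force on the tool from outside, world axes, zero at the start; "wrist_torque": the same for the moment, N m; "grip_width": finger opening in mm.
Only numpy, scipy, OpenCV 4.12 (cv2) and the standard library are available. Lean on these libraries where they do the work, as an engineer would, in place of code of your own. Each camera call takes 0.05 s, during which the arm holds its last target. There are 200 camera calls.

### The job

Open the access door of the black laser enclosure: lift its paddle handle until you feel it come up against its end stop, keep it up there while you start the door outward, then swing the door gently round until it stands about square to the front, and let go. The optics inside are aligned, so feel your way and never force the latch or the door: keep every push or pull on the paddle under 20 newtons. Leave the loose things on the table where they stand.

Things in the scene. Friction and masses are not known exactly. Their poses are not given: they have to be found in the camera images.
- enclosure: Black sheet-metal laser enclosure clamped to the optical table, 300 mm wide (its y), 240 mm deep (its x), 216 mm high. Origin: centre of its underside, on the table; z up. The door is in its front, which faces the enclosure's own -x; +y is the hinge side of the front. The front frame's outer face lies at x = -120 mm.
- door (a joint): Grey upright access door, 214 mm wide, 172 mm high, 8 mm thick, 0.6 to 1 kg: angle in rad, 0 shut, grows as the free edge swings outward (seen from above the door turns clockwise); 1.57 is square to the front, end of swing 1.9. Slight hinge friction (under 1 N at the paddle); it stays where it is left. Shut and latched it has 1 to 2 mm of play.
- door_hinge (a point): Point on the upright hinge axis of the door, 131 mm above the table, at x = -116, y = +110 mm in the enclosure's frame. It does not move as the door turns.
- paddle: Bright aluminium paddle handle standing out from the door near its free edge, 44 mm wide (along the door), 70 mm long, a plate with turned-down flanges 14 mm deep. Origin: its pivot, 24 mm out from the door's middle plane, 165 mm from the hinge axis, 171 mm above the table. Pivot axis: its own y, along the door; its -x points to its free end. At rest it droops 0.40 rad below level.
- paddle_grip (a point): Where to pinch the paddle across its 44 mm width: between its side flanges, 50 mm from the pivot; flanges reach 6 mm above and 10 mm below. At rest 150 mm above the table. Return spring: 5 N here, rising to 10 N. The hidden pawl is fully drawn in only over the last 5 mm of lift before a hard end stop; where that lies differs per latch (0.3 to 0.85 rad, 14 to 41 mm of lift here) and cannot be seen.
- mirror_mount: Loose bystander: mirror in a square black mount on a post, on a 50 x 75 mm steel foot, 117 mm high. Origin: centre of its underside.
- power_sensor: Loose bystander: red laser power sensor head, a 56 mm disc standing upright on a post with a 60 mm round foot, 104 mm high. Origin: centre of its underside.
- lens_jar: Loose bystander: small white lidded plastic jar, 48 mm across, 50 mm high. Origin: centre of its underside.

How it is judged (in metres and radians):
On the way:
1. the latch is withdrawn and the door is brought out past its frame by the paddle, the paddle still in the fingers (value of joint door between 0.08 and 0.6 rad and contact force between the fingers and paddle above 0.5 N), for 0.1 s.
At the end, for the whole second after the job is handed in: The door stands still, swung at least 1.25 rad (72 degrees) from shut, let go of; the mirror mount, power sensor and jar are each within 15 mm of where they stood (value of joint door above 1.25 rad and velocity of joint door between -0.05 and 0.05 rad/s and distance of each of mirror_mount, power_sensor, lens_jar from where it was at the start of the episode below 0.015 m); the robot touches nothing.
It fails at once if the paddle is forced against the latch's end stop: more than 36 N on the inner stop (over 20 N at the fingers) (contact force between door_c1 and anything else above 36 N).
It fails at once if the door is dragged against its latch: the pawl bears on the strike plate with more than 17 N (over 20 N at the paddle) (contact force between enclosure_c0 and anything else above 17 N).
It fails at once if the door is flung: it turns faster than 1.2 rad/s (velocity of joint door above 1.2 rad/s).
It fails at once if a loose bystander is shifted or knocked over (moved more than 15 mm) (distance of any of mirror_mount, power_sensor, lens_jar from where it was at the start of the episode above 0.015 m).
It also fails if it takes over 64 s, if anything falls off the work surface, if the arm or the gripper's body presses on something with over 40 N, if the wrist force passes 120 N, or if a joint passes its speed limit or range.

## Working session

There is one attempt and no reset: what is moved stays moved. The work goes in short steps, Python scripts to look and compute and a tool call to move; the robot and the scene stay as the last step left them, time stands still between calls to the robot, and variables do not carry over. Pictures are saved under pics/ and viewed, about 8 in all and at most 12, crops included, and the job is handed in when it is done.

Besides the shell and the picture viewer there is one more tool, called as name([rows], argument=value, ...), one row to a line, values as JSON. drive_tool: Moves the arm, as the interface text tells. Its arguments: {"type":"object","properties":{"plan":{"type":"array"},"newtons":{"type":"number"}},"required":["plan"]}

```bash
mkdir -p pics; python3 - <<'E'
from rig import sensors, optics
import cv2, numpy as np
s=sensors.get_state(); print({k:np.round(v,3).tolist() for k,v in s.items()})
ims=[]
for n in ("scene","top"):
    im=optics.camera(n); cv2.imwrite(f"pics/{n}0.png",im[:,:,::-1])
    p=optics.camera_params(n); print(n,{k:np.round(v,3).tolist() for k,v in p.items()})
E
```

```text
{'t': 0.0, 'q': [-1.546, 0.313, 1.498, -0.0, 1.331, -0.223], 'dq': [0.001, 0.001, 0.001, -0.001, 0.001, 0.001], 'tau': [-0.0, -40.221, -25.227, 0.069, 0.035, -0.0], 'tool_pos': [128.761, -508.923, 404.165], 'tcp_rot': [[-0.969, -0.0, 0.245], [-0.245, 0.001, -0.969], [-0.0, -1.0, -0.001]], 'ft_force': [-0.364, -0.283, -0.37], 'wrist_torque': [0.042, -0.003, -0.016], 'grip_width': 88.085}
scene {'camera_matrix': [[391.141, 0.0, 263.744], [0.0, 391.141, 190.884], [0.0, 0.0, 1.0]], 'dist_coeffs': [-0.05, 0.0, 0.0, 0.0, 0.0], 'R': [[-0.659, 0.752, -0.005], [0.618, 0.537, -0.574], [-0.429, -0.381, -0.819]], 't': [404.077, -271.927, 1273.295]}
top {'camera_matrix': [[441.936, 0.0, 248.367], [0.0, 441.936, 183.49], [0.0, 0.0, 1.0]], 'dist_coeffs': [-0.128, 0.0, 0.0, 0.0, 0.0], 'R': [[0.019, -1.0, -0.006], [-0.986, -0.018, -0.165], [0.165, 0.009, -0.986]], 't': [-28.38, 586.898, 1036.262]}
```

View pics/scene0.png

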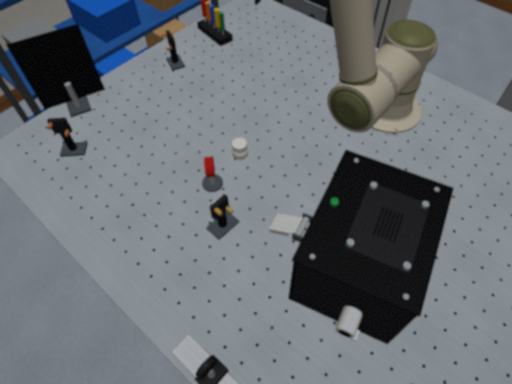

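View pics/top0.png

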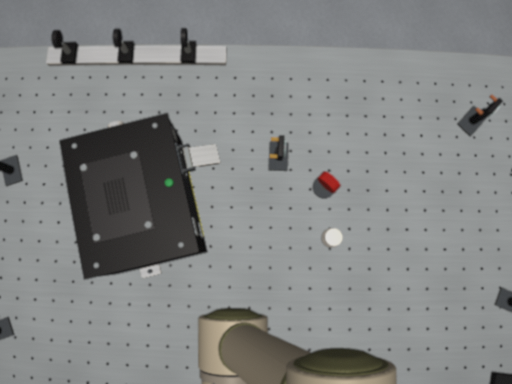

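The scene view shows the enclosure at right with its paddle at about (290,224). The top view puts the roof corners near (61,141), (167,114), (206,250) and (86,278), and the paddle at (204,155). The mount is at (278,153), the sensor at (327,184) and the jar at (333,237).

```bash
cat > h.py <<'E'
import cv2, numpy as np
from rig import sensors, optics
def rays(p,px):
    u=cv2.undistortPoints(np.array(px,float).reshape(-1,1,2),p["camera_matrix"],np.array(p["dist_coeffs"],float)).reshape(-1,2)
    R=np.array(p["R"]);d=np.c_[u,np.ones(len(u))]@R
    return -R.T@np.array(p["t"]),d
def plane(p,px,z):
    c,d=rays(p,px); return c+d*((z-c[2])/d[:,2])[:,None]
E
python3 - <<'E'
from h import *
p={k:np.array(v) for k,v in optics.camera_params("top").items()}
im=cv2.imread("pics/top0.png"); hsv=cv2.cvtColor(im,cv2.COLOR_BGR2HSV)
m=(hsv[:,:,2]<60).astype(np.uint8); 
# roof corners: black mask, large comp
m2=cv2.morphologyEx(m,cv2.MORPH_CLOSE,np.ones((9,9))); m2=cv2.morphologyEx(m2,cv2.MORPH_OPEN,np.ones((9,9)))
m2[300:]=0
c=max(cv2.findContours(m2,0,2)[0],key=cv2.contourArea)
q=cv2.approxPolyDP(c,8,True).reshape(-1,2); print(q.tolist(), cv2.boxPoints(cv2.minAreaRect(c)).round().tolist())
W=plane(p,[[61,141],[167,114],[206,250],[86,278]],216); print(W.round(),np.linalg.norm(np.roll(W,-1,0)-W,axis=1).round())
red=cv2.inRange(hsv,(0,120,60),(8,255,255))
print("red",cv2.boundingRect(red))
# screws of roof (bright on black) for reference
g=hsv[:,:,2]
w=((g>140)&(hsv[:,:,1]<40)).astype(np.uint8)
n,l,st,ce=cv2.connectedComponentsWithStats(w)
for i in range(1,n):
    if st[i,4]>15 and 55<ce[i,0]<240 and 105<ce[i,1]<285: print(st[i].tolist(),ce[i].round(1))
P=lambda a,z:plane(p,a,z).round().tolist()
print("paddle",P([[191,149],[217,146],[219,162],[194,166]],165))
print("mount foot",P([[270,139],[288,139],[288,170],[269,170]],0))
print("mount top",P([[280,146]],110),"sensor foot",P([[326,186]],0),"jar",P([[334,237]],50))
E
python3 - <<'E'
import cv2
im=cv2.imread("pics/top0.png")[100:290,50:360]
cv2.imwrite("pics/topc.png",cv2.resize(im,None,fx=2.55,fy=2.55,interpolation=cv2.INTER_CUBIC))
E
```

```text
[[167, 116], [62, 140], [84, 276], [168, 260], [171, 231], [196, 223]] [[55.0, 137.0], [176.0, 112.0], [206.0, 254.0], [85.0, 279.0]]
[[645. 389. 216.]
 [707. 159. 216.]
 [421.  65. 216.]
 [357. 311. 216.]] [238. 302. 254. 299.]
red (318, 172, 22, 20)
[131, 153, 5, 4, 16] [133.2 154.4]
[146, 222, 4, 5, 17] [147.6 224.1]
[94, 235, 5, 5, 19] [ 96.1 236.9]
paddle [[643.0, 111.0, 165.0], [651.0, 53.0, 165.0], [615.0, 47.0, 165.0], [605.0, 103.0, 165.0]]
mount foot [[714.0, -71.0, 0.0], [715.0, -118.0, 0.0], [633.0, -118.0, 0.0], [632.0, -69.0, 0.0]]
mount top [[668.0, -90.0, 110.0]] sensor foot [[593.0, -217.0, 0.0]] jar [[460.0, -227.0, 50.0]]
```

View pics/topc.png

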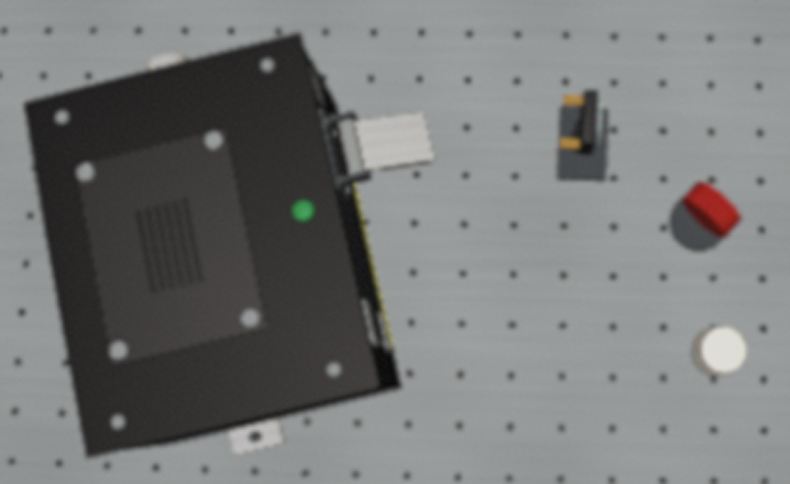

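The crop shows that the roof's front edge runs from px (167,114) to (199,251), with the black front face visible beyond it. The paddle plate's free end spans px (215,144)–(220,162). I'll fit the enclosure pose and predict the paddle from it.

```bash
cat >> h.py <<'E'
def RT(a): return np.array([[np.cos(a),-np.sin(a)],[np.sin(a),np.cos(a)]])
E
python3 - <<'E'
from h import *
p={k:np.array(v) for k,v in optics.camera_params("top").items()}
sp={k:np.array(v) for k,v in optics.camera_params("scene").items()}
W=plane(p,[[60.5,140],[167,114],[199.3,251.5],[85,278.5]],216)[:,:2]
# model: back-free(+x,-y), front-free(-x,-y), front-hinge(-x,+y), back-hinge
M=np.array([[120,-150],[-120,-150],[-120,150],[120,150]],float)
print(np.linalg.norm(np.roll(W,-1,0)-W,axis=1).round())
c=W.mean(0);U,S,Vt=np.linalg.svd(M.T@(W-c));R=(U@Vt).T;a=np.arctan2(R[1,0],R[0,0])
print("centre",c,"yaw",a,"res",(M@R.T+c-W).round(1).tolist())
E=lambda x,y:R@[x,y]+c
H=E(-116,110);print("hinge",H)
def proj(q,X): return cv2.projectPoints(np.array(X,float).reshape(-1,1,3),cv2.Rodrigues(q["R"])[0],q["t"],q["camera_matrix"],q["dist_coeffs"])[0].reshape(-1,2).round(1).tolist()
g=50*np.cos(.4);tip=70*np.cos(.4)
pts=[[*E(-116-24-d,110-165+s),171-l] for d,s,l in[(g,0,20),(tip,-22,27),(tip,22,27)]]
print("grip,tips",np.round(pts,1).tolist());print("top px",proj(p,pts),"scene px",proj(sp,pts))
print("roof in scene",proj(sp,[[*E(*m),216] for m in M]))
for th in(0,.5,1,1.5):
  G=H+R@RT(-th)@[-74,-165]; T=H+R@RT(-th)@[-4,-214]
  print(th,G.round(),"r",np.linalg.norm(G).round(),"door tip",T.round(), "doordir yaw(+y)",np.round(a-th+np.pi/2,3),"q1~",np.arctan2(G[1],G[0]).round(3))
E
```

```text
[239. 301. 243. 302.]
centre [531.94890513 234.93809306] yaw 1.8327788621591787 res [[-1.7, -0.6], [0.6, -0.9], [0.6, 2.1], [0.5, -0.6]]
hinge [455.74581018  94.40664348]
grip,tips [[633.3, 69.5, 151.0], [659.3, 57.4, 144.0], [616.8, 46.0, 144.0]]
top px [[209.9, 155.1], [215.9, 144.8], [220.3, 163.1]] scene px [[281.4, 223.1], [269.4, 229.4], [278.0, 213.9]]
roof in scene [[419.6, 313.2], [293.4, 258.3], [346.4, 149.4], [452.7, 187.0]]
0 [634.  66.] r 638.0 door tip [663. 146.] doordir yaw(+y) 3.404 q1~ 0.103
0.5 [599. -16.] r 599.0 door tip [663.  40.] doordir yaw(+y) 2.904 q1~ -0.027
1 [528. -71.] r 533.0 door tip [611. -53.] doordir yaw(+y) 2.404 q1~ -0.134
1.5 [440. -86.] r 448.0 door tip [ 522. -109.] doordir yaw(+y) 1.904 q1~ -0.193
```

```bash
python3 - <<'E'
import cv2
im=cv2.imread("pics/scene0.png")[150:350,180:460]
cv2.imwrite("pics/scc.png",cv2.resize(im,None,fx=2.8,fy=2.8,interpolation=cv2.INTER_CUBIC))
E
```

```text
(no output)
```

View pics/scc.png

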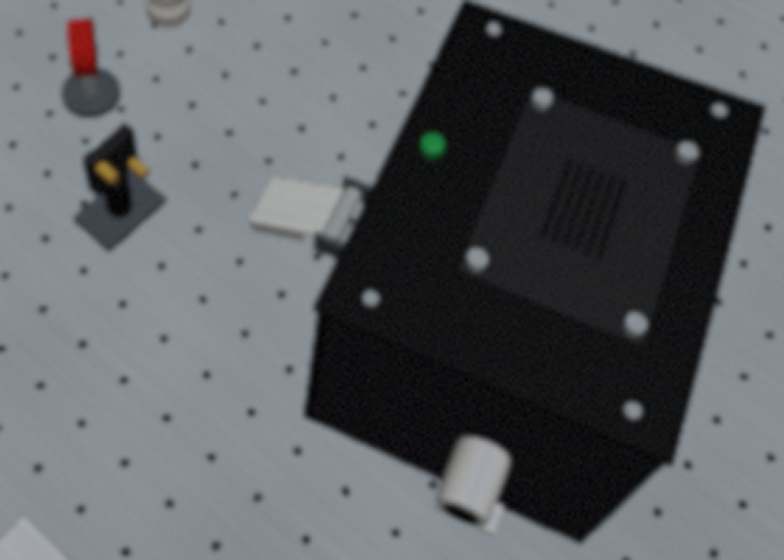

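Both views match the predicted paddle tip corners to within 1 px, so the pose is good. Next I'll work out the approach rows.

```bash
cat >> h.py <<'E'
C=np.array([531.9,234.9]);A=1.8328;H=np.array([455.7,94.4])
def E_(x,y): return RT(A)@[x,y]+C
def ax(ps): # tool x,z dirs for z-yaw ps
    z=np.array([np.cos(ps),np.sin(ps)]);x=np.array([np.cos(ps+4.712389+3.141593*0),np.sin(ps+4.712389)]);return x,z
def rows(start,way,jaw,nd=4):
    """start,way: (x,y,z,zyaw) mm; one row per waypoint, error feedback of rounding"""
    c=np.array(start,float);out=[]
    for w in way:
        w=np.array(w,float);x,z=ax(c[3]);d=w-c
        r=np.round([x@d[:2]/1e3,-d[2]/1e3,z@d[:2]/1e3,-d[3]],nd)
        c[:2]+=1e3*(r[0]*x+r[2]*z);c[2]-=1e3*r[1];c[3]-=r[3];out.append([jaw,*r.tolist()])
    print("end",c.round(3));return out
def now():
    s=sensors.get_state();R=np.array(s["tcp_rot"]);p=np.array(s["tool_pos"])
    return [*p,np.arctan2(R[1,2],R[0,2])],s
def door(pose): # grasp point in door-shut frame
    return RT(A).T@(np.array(pose[:2])-H)
E
python3 - <<'E'
from h import *
p,s=now();R=s["tcp_rot"];print(np.round(R,3)); print(ax(p[3]))
g=E_(-116-24-46,-55);print(g)
r0,a0=np.hypot(*p[:2]),np.arctan2(p[1],p[0]);r1,a1=np.hypot(*g),np.arctan2(g[1],g[0])
w=[]
for f in np.linspace(.05,1,20):
    f=f*f*(3-2*f) if 0 else f
    r=r0+(r1-r0)*f;a=a0+(a1-a0)*f
    w.append([r*np.cos(a),r*np.sin(a),404+(360-404)*f,p[3]+(0.262-p[3])*f])
q=rows(p,w,0.088,3)
for r in q:print(r)
E
```

```text
[[-0.969 -0.     0.245]
 [-0.245  0.001 -0.969]
 [-0.    -1.    -0.001]]
(array([-0.96945823, -0.24525649]), array([ 0.24525647, -0.96945823]))
[633.20005508  69.49353446]
end [6.33597e+02 6.99100e+01 3.60259e+02 2.62000e-01]
[0.088, -0.038, 0.002, 0.004, -0.079]
[0.088, -0.038, 0.003, 0.005, -0.08]
[0.088, -0.039, 0.002, 0.005, -0.079]
[0.088, -0.039, 0.002, 0.005, -0.079]
[0.088, -0.04, 0.002, 0.005, -0.079]
[0.088, -0.039, 0.002, 0.006, -0.08]
[0.088, -0.04, 0.003, 0.006, -0.079]
[0.088, -0.041, 0.002, 0.006, -0.079]
[0.088, -0.041, 0.002, 0.007, -0.079]
[0.088, -0.041, 0.002, 0.007, -0.08]
[0.088, -0.042, 0.002, 0.007, -0.079]
[0.088, -0.041, 0.003, 0.008, -0.079]
[0.088, -0.043, 0.002, 0.008, -0.079]
[0.088, -0.042, 0.002, 0.008, -0.08]
[0.088, -0.043, 0.002, 0.009, -0.079]
[0.088, -0.043, 0.002, 0.009, -0.079]
[0.088, -0.044, 0.003, 0.009, -0.079]
[0.088, -0.044, 0.002, 0.01, -0.08]
[0.088, -0.044, 0.002, 0.01, -0.079]
[0.088, -0.045, 0.002, 0.011, -0.079]
```

drive_tool([
  [[0.088,-0.038,0.002,0.004,-0.079],[0.088,-0.038,0.003,0.005,-0.08],[0.088,-0.039,0.002,0.005,-0.079],[0.088,-0.039,0.002,0.005,-0.079],[0.088,-0.04,0.002,0.005,-0.079],[0.088,-0.039,0.002,0.006,-0.08],[0.088,-0.04,0.003,0.006,-0.079],[0.088,-0.041,0.002,0.006,-0.079],[0.088,-0.041,0.002,0.007,-0.079],[0.088,-0.041,0.002,0.007,-0.08]],
])

```text
t: 1.1
tool_pos: [478.7, -330.4, 382.2]
tcp_rot: [[-0.503, -0.0, 0.864], [-0.864, 0.001, -0.503], [-0.0, -1.0, -0.001]]
ft_force: [0.1, -0.1, -0.4]
grip_width: 87.7
```

drive_tool([
  [[0.088,-0.042,0.002,0.007,-0.079],[0.088,-0.041,0.003,0.008,-0.079],[0.088,-0.043,0.002,0.008,-0.079],[0.088,-0.042,0.002,0.008,-0.08],[0.088,-0.043,0.002,0.009,-0.079],[0.088,-0.043,0.002,0.009,-0.079],[0.088,-0.044,0.003,0.009,-0.079],[0.088,-0.044,0.002,0.01,-0.08],[0.088,-0.044,0.002,0.01,-0.079],[0.088,-0.045,0.002,0.011,-0.079]],
])

```text
t: 2.1
tool_pos: [633.7, 71.6, 360.1]
tcp_rot: [[0.262, -0.001, 0.965], [-0.965, 0.0, 0.262], [-0.0, -1.0, -0.001]]
ft_force: [-0.4, -0.4, 0.6]
grip_width: 88.3
```

```bash
python3 - <<'E'
from h import *
im=optics.camera("wrist");q={k:np.array(v) for k,v in optics.camera_params("wrist").items()}
p,s=now();print(np.round(p,3),np.round(s["ft_force"],2),s["t"],np.round(s["q"],2))
cv2.imwrite("pics/w1.png",im[:,:,::-1])
def proj(X): return cv2.projectPoints(np.array(X,float).reshape(-1,1,3),cv2.Rodrigues(q["R"])[0],q["t"],q["camera_matrix"],q["dist_coeffs"])[0].reshape(-1,2).round(1).tolist()
tip=70*np.cos(.4)
pts=[[*E_(-140-d,-55+t),171-l] for d,t,l in[(46,0,20),(tip,-22,27),(tip,22,27),(0,-22,0),(0,22,0)]]
print("pred grip,tips,root",proj(pts))
E
```

```text
[6.33179e+02 7.79740e+01 3.59786e+02 2.74000e-01] [-0.46  5.77  0.26] 2.15 [-0.06  0.6   1.19  0.    1.36 -0.34]
pred grip,tips,root [[252.3, 226.1], [280.3, 244.2], [224.0, 243.6], [288.2, 172.5], [217.1, 171.7]]
```

View pics/w1.png

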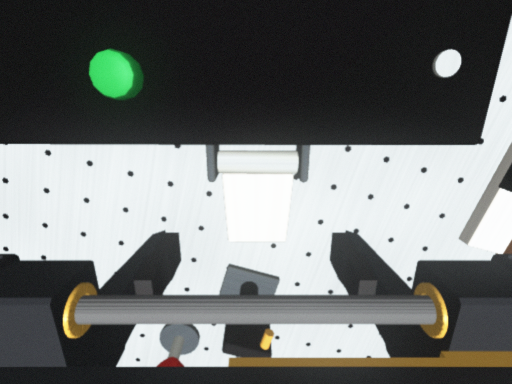

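The wrist view shows the paddle between the open fingers, with its tip corners near (231,242) and (285,242). The arm was still settling, so I'll re-measure once it's still.

drive_tool([
  [[0.088,0,0,0,0],[0.088,0,0,0,0],[0.088,0,0,0,0],[0.088,0,0,0,0],[0.088,0,0,0,0],[0.088,0,0,0,0],[0.088,0,0,0,0],[0.088,0,0,0,0],[0.088,0,0,0,0],[0.088,0,0,0,0]],
])

```text
t: 3.15
tool_pos: [633.6, 69.9, 360.7]
tcp_rot: [[0.259, -0.0, 0.966], [-0.966, 0.0, 0.259], [-0.0, -1.0, -0.0]]
ft_force: [-0.9, -0.1, -0.0]
grip_width: 88.0
```

```bash
python3 - <<'E'
from h import *
q={k:np.array(v) for k,v in optics.camera_params("wrist").items()};im=optics.camera("wrist")
p,s=now();print(np.round(p,3),np.round(s["ft_force"],2),s["t"])
cv2.imwrite("pics/w2.png",im[:,:,::-1])
m=(im.min(2)[150:256,195:320]>0).astype(np.uint8)
g=im.min(2)
for r in (195,205,215,225,235): print(r,[int(x) for x in g[r,210:306:3]])
print("col",[int(x) for x in g[225:256,255]])
def proj(X): return cv2.projectPoints(np.array(X,float).reshape(-1,1,3),cv2.Rodrigues(q["R"])[0],q["t"],q["camera_matrix"],q["dist_coeffs"])[0].reshape(-1,2).round(1).tolist()
tip=70*np.cos(.4)
print("pred tips",proj([[*E_(-140-d,-55+t),171-l] for d,t,l in[(tip,-22,27),(tip,22,27),(46,0,20)]]))
x,z=ax(p[3]);print("grasp px",proj([[*p[:2],p[2]-147],[*p[:2],151]]),"grasp offset to predicted grip x,z:",x@(E_(-186,-55)-p[:2]),z@(E_(-186,-55)-p[:2]))
E
```

```text
[6.33599e+02 6.99330e+01 3.60721e+02 2.62000e-01] [-0.27  0.89 -0.09] 3.2
195 [216, 239, 238, 240, 239, 245, 253, 253, 252, 253, 253, 253, 253, 253, 253, 252, 252, 253, 253, 253, 253, 252, 252, 252, 253, 253, 253, 245, 239, 240, 239, 238]
205 [236, 236, 239, 237, 237, 241, 253, 253, 253, 252, 253, 253, 253, 253, 253, 252, 253, 253, 253, 253, 253, 252, 252, 252, 253, 253, 252, 238, 240, 239, 238, 241]
215 [236, 236, 238, 235, 237, 236, 251, 253, 253, 252, 253, 253, 253, 253, 253, 252, 252, 253, 253, 253, 253, 252, 252, 252, 253, 253, 247, 239, 240, 241, 242, 241]
225 [235, 235, 235, 236, 235, 237, 247, 253, 253, 252, 253, 253, 253, 253, 253, 252, 252, 253, 253, 253, 252, 252, 252, 252, 253, 253, 237, 240, 242, 242, 241, 240]
235 [235, 235, 235, 233, 235, 238, 243, 253, 253, 252, 252, 253, 253, 252, 253, 252, 252, 253, 253, 252, 252, 251, 252, 252, 252, 250, 238, 240, 240, 240, 238, 240]
col [252, 252, 252, 252, 252, 252, 252, 252, 252, 252, 252, 252, 252, 252, 247, 239, 237, 237, 238, 237, 237, 237, 236, 237, 237, 237, 238, 237, 239, 239, 239]
pred tips [[282.9, 233.5], [226.1, 233.5], [254.5, 215.0]]
grasp px [[255.2, 261.8], [255.2, 214.6]] grasp offset to predicted grip x,z: 0.32123032897506737 -0.4995015724377507
```

drive_tool([
  [[0.088,0.0005,0.005,0.0005,0],[0.088,0.0005,0.008,0.0005,0],[0.088,0.0005,0.009,0.0005,0],[0.088,0.0005,0.01,0.0005,0],[0.088,0,0.01,0,0],[0.088,0,0.009,0,0],[0.088,0,0.007,0,0],[0.088,0,0.004,0,0],[0.088,0,0.0015,0,0],[0.088,0,0,0,0]],
])

```text
t: 4.2
tool_pos: [636.1, 68.5, 297.3]
tcp_rot: [[0.259, 0.0, 0.966], [-0.966, -0.0, 0.259], [0.0, -1.0, 0.0]]
ft_force: [-0.2, -1.1, -0.1]
grip_width: 88.2
```

```bash
python3 - <<'E'
from h import *
im=optics.camera("wrist");p,s=now();print(np.round(p,3),np.round(s["ft_force"],2),s["t"])
cv2.imwrite("pics/w3.png",im[:,:,::-1])
E
```

```text
[6.36101e+02 6.84860e+01 2.97533e+02 2.62000e-01] [0.88 0.32 0.17] 4.25
```

View pics/w3.png

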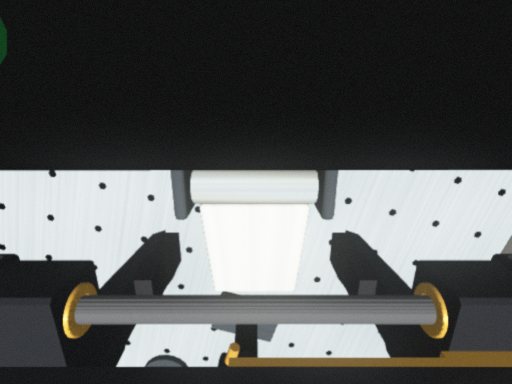

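The paddle is centred between the fingers: its sides are symmetric about column 255 and the finger pads are at 180 and 330. I'll close gently.

drive_tool([
  [[0.04,0,0,0,0],[0.04,0,0,0,0],[0.04,0,0,0,0],[0.04,0,0,0,0],[0.04,0,0,0,0],[0.04,0,0,0,0],[0.04,0,0,0,0],[0.04,0,0,0,0],[0.04,0,0,0,0],[0.04,0,0,0,0]],
], newtons=20)

```text
t: 5.25
tool_pos: [636.0, 68.4, 297.2]
tcp_rot: [[0.259, -0.001, 0.966], [-0.966, -0.0, 0.259], [-0.0, -1.0, -0.001]]
ft_force: [-4.0, -1.0, 2.0]
grip_width: 43.9
```

```bash
python3 - <<'E'
from h import *
for i in range(3):
    s=now()[1];print(np.round(s["ft_force"],2),s["grip_width"],s["t"],np.round(s["tool_pos"],1))
E
```

```text
[-4.   -1.01  1.98] 43.93587780506736 5.25 [636.   68.4 297.2]
[-4.   -1.01  1.98] 43.93587780506736 5.25 [636.   68.4 297.2]
[-4.   -1.01  1.98] 43.93587780506736 5.25 [636.   68.4 297.2]
```

drive_tool([
  [[0.04,0.0004,-0.001,0,0],[0.04,0.0004,-0.001,0,0],[0.04,0.0004,-0.001,0,0],[0.04,0.0003,-0.001,0,0],[0.04,0.0003,-0.001,0,0],[0.04,0.0003,-0.001,0,0],[0.04,0.0003,-0.001,0,0],[0.04,0.0002,-0.001,0,0],[0.04,0.0002,-0.001,0,0],[0.04,0.0002,-0.001,0,0]],
])

```text
t: 6.25
tool_pos: [636.8, 65.2, 307.1]
tcp_rot: [[0.259, -0.0, 0.966], [-0.966, -0.001, 0.259], [0.001, -1.0, -0.001]]
ft_force: [-2.8, -4.9, -9.4]
grip_width: 43.8
```

drive_tool([
  [[0.04,0.0003,-0.001,0,0],[0.04,0.0003,-0.001,0,0],[0.04,0.0002,-0.001,0,0],[0.04,0,0,0,0],[0.04,0,0,0,0],[0.04,0,0,0,0],[0.04,0,0,0,0],[0.04,0,0,0,0],[0.04,0,0,0,0],[0.04,0,0,0,0]],
])

```text
t: 7.25
tool_pos: [637.0, 64.6, 310.2]
tcp_rot: [[0.259, -0.001, 0.966], [-0.966, -0.0, 0.259], [0.0, -1.0, -0.001]]
ft_force: [-2.3, -3.9, -9.6]
grip_width: 43.8
```

drive_tool([
  [[0.04,0.0001,-0.0003,0,0],[0.04,0,-0.0003,0,0],[0.04,0,-0.0003,0,0],[0.04,0,-0.0003,0,0],[0.04,0,0,0,0],[0.04,0,0,0,0],[0.04,0,0,0,0],[0.04,0,0,0,0],[0.04,0,0,0,0],[0.04,0,0,0,0]],
], newtons=12)

```text
t: 8.25
tool_pos: [637.0, 64.5, 311.6]
tcp_rot: [[0.259, -0.0, 0.966], [-0.966, -0.001, 0.259], [0.0, -1.0, -0.0]]
ft_force: [-4.2, -5.1, -8.4]
grip_width: 44.0
```

drive_tool([
  [[0.04,0.0003,-0.0003,0,0],[0.04,0.0003,-0.0003,0,0],[0.04,0,-0.0003,0,0],[0.04,0,-0.0003,0,0],[0.04,0,-0.0003,0,0],[0.04,0,0,0,0],[0.04,0,0,0,0],[0.04,0,0,0,0],[0.04,0,0,0,0],[0.04,0,0,0,0]],
])

```text
t: 9.25
tool_pos: [637.1, 64.1, 313.0]
tcp_rot: [[0.259, -0.001, 0.966], [-0.966, -0.0, 0.259], [-0.0, -1.0, -0.001]]
ft_force: [-4.9, -2.9, -7.6]
grip_width: 44.0
```

drive_tool([
  [[0.04,0.0003,-0.0003,0,0],[0.04,0,-0.0003,0,0],[0.04,0,-0.0003,0,0],[0.04,0,-0.0003,0,0],[0.04,0,-0.0003,0,0],[0.04,0,0,0,0],[0.04,0,0,0,0],[0.04,0,0,0,0],[0.04,0,0,0,0],[0.04,0,0,0,0]],
])

```text
t: 10.25
tool_pos: [637.2, 63.9, 314.5]
tcp_rot: [[0.259, -0.001, 0.966], [-0.966, 0.0, 0.259], [-0.0, -1.0, -0.001]]
ft_force: [-5.0, -3.4, -8.8]
grip_width: 43.7
```

drive_tool([
  [[0.04,0,-0.0003,0,0],[0.04,0,-0.0003,0,0],[0.04,0,-0.0003,0,0],[0.04,0,-0.0003,0,0],[0.04,0,-0.0003,0,0],[0.04,0,0,0,0],[0.04,0,0,0,0],[0.04,0,0,0,0],[0.04,0,0,0,0],[0.04,0,0,0,0]],
])

```text
t: 11.25
tool_pos: [637.2, 63.8, 316.0]
tcp_rot: [[0.259, -0.001, 0.966], [-0.966, -0.0, 0.259], [-0.0, -1.0, -0.001]]
ft_force: [-4.2, -3.8, -7.1]
grip_width: 43.8
```

```bash
python3 - <<'E'
from h import *
im=optics.camera("wrist");p,s=now();print(np.round(p,3),np.round(s["ft_force"],2),np.round(s["wrist_torque"],2),s["t"])
sc=optics.camera("scene")
a=im[:,:,::-1];b=cv2.resize(sc[180:260,240:340,::-1],(400,320),interpolation=cv2.INTER_CUBIC)
cv2.imwrite("pics/w4.png",cv2.resize(np.hstack([a[:320],b]),(798,280)))
E
```

```text
[6.37207e+02 6.38000e+01 3.15956e+02 2.62000e-01] [-4.99 -4.27 -8.  ] [-0.57  0.51 -0.03] 11.3
```

View pics/w4.png

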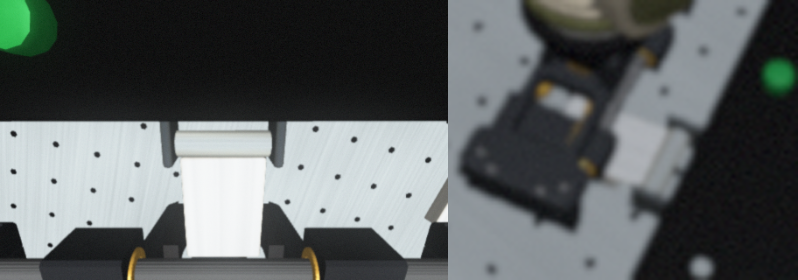

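The wrist crop shows the paddle much nearer level than before. I'll work out its angle from the edge taper to check whether the fingers have slipped.

```bash
python3 - <<'E'
from h import *
q={k:np.array(v) for k,v in optics.camera_params("wrist").items()};im=optics.camera("wrist");cv2.imwrite("pics/w5.png",im[:,:,::-1])
old=cv2.imread("pics/w3.png").min(2)
def edges(g):
    for r in range(185,300,15):
        w=np.where(g[r]>=246)[0]; w=w[(w>180)&(w<335)]
        if len(w): print(r,w.min(),w.max(),end=" | ")
    print()
edges(old);edges(im.min(2))
def proj(X): return cv2.projectPoints(np.array(X,float).reshape(-1,1,3),cv2.Rodrigues(q["R"])[0],q["t"],q["camera_matrix"],q["dist_coeffs"])[0].reshape(-1,2).round(1).tolist()
for ph in (-.25,-.15,-.08,-.02,.05):
    x,z=ax(.262);G=E_(-140,-55)+2*x+2*z
    print(ph,proj([[*(G+x*(d*np.cos(ph)-6*np.sin(ph))+z*t),171+d*np.sin(ph)+6*np.cos(ph)] for d in(20,70) for t in(-22,22)]))
E
```

```text
215 203 306 | 230 206 303 | 245 208 300 | 260 211 298 | 275 214 295 | 290 220 263 | 
185 215 297 | 200 214 272 | 215 217 269 | 230 216 269 | 245 219 237 | 260 234 235 | 
-0.25 [[208.3, 210.9], [300.8, 210.9], [216.2, 281.4], [293.1, 281.4]]
-0.15 [[207.6, 212.2], [301.5, 212.2], [214.5, 290.5], [294.7, 290.5]]
-0.08 [[207.1, 212.9], [302.0, 212.9], [213.3, 296.6], [295.9, 296.7]]
-0.02 [[206.6, 213.3], [302.4, 213.3], [212.1, 301.8], [297.0, 301.9]]
0.05 [[206.1, 213.6], [303.0, 213.6], [210.6, 307.7], [298.5, 307.8]]
```

The taper gives an angle of about -0.05 rad, close to the -0.02 expected, so the fingers aren't slipping. I'll carry on lifting.

drive_tool([
  [[0.04,0,-0.0004,0,0],[0.04,0,-0.0004,0,0],[0.04,0,-0.0004,0,0],[0.04,0,-0.0004,0,0],[0.04,0,-0.0004,0,0],[0.04,0,0,0,0],[0.04,0,0,0,0],[0.04,0,0,0,0],[0.04,0,0,0,0],[0.04,0,0,0,0]],
])

```text
t: 12.4
tool_pos: [637.2, 63.7, 317.9]
tcp_rot: [[0.259, -0.001, 0.966], [-0.966, -0.0, 0.259], [0.0, -1.0, -0.001]]
ft_force: [-3.4, -2.6, -7.7]
grip_width: 44.1
```

drive_tool([
  [[0.04,0,-0.0004,0,0],[0.04,0,-0.0004,0,0],[0.04,0,-0.0004,0,0],[0.04,0,-0.0004,0,0],[0.04,0,0,0,0],[0.04,0,0,0,0],[0.04,0,0,0,0],[0.04,0,0,0,0],[0.04,0,0,0,0],[0.04,0,0,0,0]],
])

```text
t: 13.4
tool_pos: [637.2, 63.7, 319.5]
tcp_rot: [[0.259, -0.001, 0.966], [-0.966, -0.0, 0.259], [0.0, -1.0, -0.001]]
ft_force: [-4.0, -4.5, -8.7]
grip_width: 43.6
```

drive_tool([
  [[0.04,0,-0.0004,0,0],[0.04,-0.0001,-0.0004,0,0],[0.04,0,-0.0004,0,0],[0.04,0,-0.0004,0,0],[0.04,0,0,0,0],[0.04,0,0,0,0],[0.04,0,0,0,0],[0.04,0,0,0,0],[0.04,0,0,0,0],[0.04,0,0,0,0]],
])

```text
t: 14.4
tool_pos: [637.2, 63.8, 321.1]
tcp_rot: [[0.259, -0.0, 0.966], [-0.966, -0.0, 0.259], [0.0, -1.0, -0.001]]
ft_force: [-3.7, -2.9, -9.0]
grip_width: 43.9
```

drive_tool([
  [[0.04,-0.0001,-0.0004,0,0],[0.04,0,-0.0004,0,0],[0.04,-0.0001,-0.0004,0,0],[0.04,0,-0.0004,0,0],[0.04,0,0,0,0],[0.04,0,0,0,0],[0.04,0,0,0,0],[0.04,0,0,0,0],[0.04,0,0,0,0],[0.04,0,0,0,0]],
])

```text
t: 15.4
tool_pos: [637.2, 63.9, 322.8]
tcp_rot: [[0.259, -0.0, 0.966], [-0.966, -0.001, 0.259], [0.001, -1.0, -0.001]]
ft_force: [-3.2, -5.4, -8.3]
grip_width: 44.2
```

drive_tool([
  [[0.04,0,-0.0004,0,0],[0.04,-0.0001,-0.0004,0,0],[0.04,0,-0.0004,0,0],[0.04,-0.0001,-0.0004,0,0],[0.04,0,0,0,0],[0.04,0,0,0,0],[0.04,0,0,0,0],[0.04,0,0,0,0],[0.04,0,0,0,0],[0.04,0,0,0,0]],
])

```text
t: 16.4
tool_pos: [637.2, 63.9, 323.9]
tcp_rot: [[0.259, -0.001, 0.966], [-0.966, -0.001, 0.259], [0.001, -1.0, -0.001]]
ft_force: [-2.7, -4.9, -11.5]
grip_width: 43.8
```

drive_tool([
  [[0.04,0,-0.0003,0,0],[0.04,0,-0.0003,0,0],[0.04,0,0,0,0],[0.04,0,0,0,0],[0.04,0,0,0,0],[0.04,0,0,0,0],[0.04,0,0,0,0],[0.04,0,0,0,0],[0.04,0,0,0,0],[0.04,0,0,0,0]],
])

```text
t: 17.4
tool_pos: [637.2, 64.0, 324.3]
tcp_rot: [[0.259, -0.001, 0.966], [-0.966, -0.001, 0.259], [0.0, -1.0, -0.001]]
ft_force: [-1.4, -6.0, -12.4]
grip_width: 43.8
```

drive_tool([
  [[0.04,0,-0.0003,0,0],[0.04,0,-0.0003,0,0],[0.04,0,0,0,0],[0.04,0,0,0,0],[0.04,0,0,0,0],[0.04,0,0,0,0],[0.04,0,0,0,0],[0.04,0,0,0,0],[0.04,0,0,0,0],[0.04,0,0,0,0]],
])

```text
t: 18.4
tool_pos: [637.2, 64.0, 324.6]
tcp_rot: [[0.259, -0.001, 0.966], [-0.966, -0.001, 0.259], [0.0, -1.0, -0.001]]
ft_force: [-1.1, -4.8, -13.5]
grip_width: 43.6
```

The lift has met the stop: the last two 0.6 mm commands gained only 0.3–0.4 mm each while the upward load rose to about 13 N. I'll hold it there and work out the door arc.

```bash
cat >> h.py <<'E'
def arc(ths,jaw=0.04,nd=4,hinge=H):
    p,s=now();v=np.array(p[:2])-hinge
    return rows(p,[[*(hinge+RT(-t)@v),p[2],p[3]-t] for t in ths],jaw,nd)
E
python3 - <<'E'
from h import *
p,s=now();print("rel hinge in shut frame",door(p),s["t"],np.round(s["q"],2))
for n in (0.002,.006,.03):
    for r in arc(np.arange(1,4)*n):print(r)
E
```

```text
rel hinge in shut frame [ -76.3860993 -167.4163506] 18.4 [-0.08  0.63  1.22 -0.    1.29 -0.34]
end [6.36962e+02 6.28890e+01 3.24644e+02 2.56000e-01]
[0.04, 0.0003, -0.0, -0.0002, 0.002]
[0.04, 0.0004, -0.0, -0.0001, 0.002]
[0.04, 0.0003, -0.0, -0.0002, 0.002]
end [6.36593e+02 6.07280e+01 3.24644e+02 2.44000e-01]
[0.04, 0.001, -0.0, -0.0005, 0.006]
[0.04, 0.001, -0.0, -0.0004, 0.006]
[0.04, 0.001, -0.0, -0.0005, 0.006]
end [6.33724e+02 4.77590e+01 3.24644e+02 1.72000e-01]
[0.04, 0.005, -0.0, -0.0024, 0.03]
[0.04, 0.005, -0.0, -0.0023, 0.03]
[0.04, 0.005, -0.0, -0.0024, 0.03]
```

drive_tool([
  [[0.04,0.0005,0,-0.0002,0.003],[0.04,0.0005,0,-0.0002,0.003],[0.04,0.0005,0,-0.0003,0.003],[0.04,0.0005,0,-0.0002,0.003],[0.04,0.0005,0,-0.0002,0.003],[0.04,0.0005,0,-0.0003,0.003],[0.04,0,0,0,0],[0.04,0,0,0,0],[0.04,0,0,0,0],[0.04,0,0,0,0]],
], newtons=15)

```text
t: 19.4
tool_pos: [636.5, 61.1, 325.4]
tcp_rot: [[0.242, -0.0, 0.97], [-0.97, 0.0, 0.242], [-0.0, -1.0, -0.0]]
ft_force: [-0.6, 0.2, -17.6]
grip_width: 43.7
```

Upward load has gone to 17.6 N, so I'll ease down slightly and pull a little further.

drive_tool([
  [[0.04,0,0.0004,0,0],[0.04,0,0.0004,0,0],[0.04,0,0,0,0],[0.04,0.0005,0,-0.0002,0.003],[0.04,0.0005,0,-0.0003,0.003],[0.04,0.0005,0,-0.0002,0.003],[0.04,0,0,0,0],[0.04,0,0,0,0],[0.04,0,0,0,0],[0.04,0,0,0,0]],
])

```text
t: 20.4
tool_pos: [636.2, 59.4, 324.8]
tcp_rot: [[0.233, -0.0, 0.973], [-0.973, -0.0, 0.233], [0.0, -1.0, -0.0]]
ft_force: [-2.8, 0.6, -11.7]
grip_width: 43.8
```

The outward force stays near zero 4.6 mm out, so the pawl is clear. Continuing out.

drive_tool([
  [[0.04,0.001,0,-0.0005,0.006],[0.04,0.001,0,-0.0005,0.006],[0.04,0.001,0,-0.0005,0.006],[0.04,0.001,0,-0.0005,0.006],[0.04,0.001,0,-0.0005,0.006],[0.04,0.001,0,-0.0005,0.006],[0.04,0.001,0,-0.0005,0.006],[0.04,0.001,0,-0.0005,0.006],[0.04,0.001,0,-0.0005,0.006],[0.04,0.001,0,-0.0005,0.006]],
])

```text
t: 21.4
tool_pos: [633.5, 48.5, 324.8]
tcp_rot: [[0.174, 0.001, 0.985], [-0.985, -0.0, 0.174], [0.0, -1.0, 0.001]]
ft_force: [0.4, 1.8, -11.6]
grip_width: 44.2
```

drive_tool([
  [[0.04,0.0017,0,-0.0008,0.01],[0.04,0.0025,0,-0.0012,0.015],[0.04,0.0025,0,-0.0012,0.015],[0.04,0.0025,0,-0.0012,0.015],[0.04,0.0025,0,-0.0012,0.015],[0.04,0.0025,0,-0.0012,0.015],[0.04,0.0025,0,-0.0012,0.015],[0.04,0.0025,0,-0.0012,0.015],[0.04,0.0025,0,-0.0012,0.015],[0.04,0.0017,0,-0.0008,0.01]],
])

```text
t: 22.4
tool_pos: [624.9, 23.9, 324.8]
tcp_rot: [[0.034, 0.001, 0.999], [-0.999, -0.0, 0.034], [0.0, -1.0, 0.001]]
ft_force: [2.9, 1.6, -11.2]
grip_width: 43.8
```

```bash
python3 - <<'E'
from h import *
im=optics.camera("top");p,s=now();print(np.round(p,3),door(p),np.round(s["ft_force"],2),"swing by tool yaw",.262-p[3])
cv2.imwrite("pics/t6.png",cv2.resize(im[80:300,60:380,::-1],None,fx=2,fy=2))
E
```

```text
[6.24848e+02 2.36900e+01 3.24825e+02 3.30000e-02] [-112.10862855 -145.06051382] [  2.71   0.12 -11.77] swing by tool yaw 0.22873675621121448
```

View pics/t6.png

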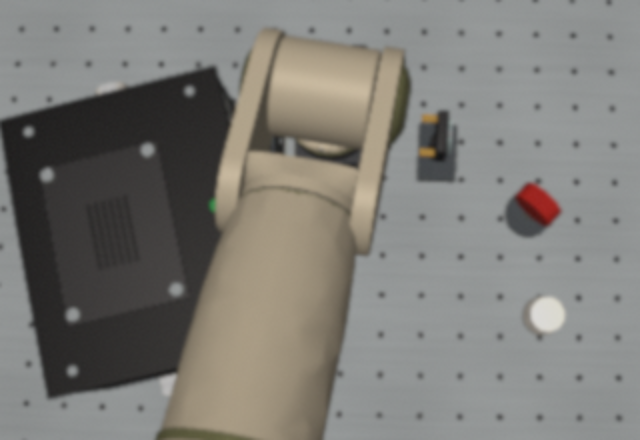

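The arm covers the door in the top view, and the bystanders haven't moved. Tool yaw puts the swing at about 0.23 rad with low forces. I'll keep swinging.

drive_tool([
  [[0.04,0.0033,0,-0.0016,0.02],[0.04,0.005,0,-0.0023,0.03],[0.04,0.005,0,-0.0023,0.03],[0.04,0.005,0,-0.0023,0.03],[0.04,0.005,0,-0.0023,0.03],[0.04,0.005,0,-0.0023,0.03],[0.04,0.005,0,-0.0023,0.03],[0.04,0.005,0,-0.0023,0.03],[0.04,0.005,0,-0.0023,0.03],[0.04,0.0033,0,-0.0016,0.02]],
])

```text
t: 23.45
tool_pos: [598.6, -20.2, 324.6]
tcp_rot: [[-0.245, -0.002, 0.97], [-0.97, 0.001, -0.245], [-0.0, -1.0, -0.002]]
ft_force: [-2.7, 4.8, -10.6]
grip_width: 43.7
```

```bash
python3 - <<'E'
from h import *
p,s=now();d=door(p);x,z=ax(p[3]);f=np.array(s["ft_force"]);print(np.round(p,3),"r",np.hypot(*d),"ang swept",np.arctan2(-167.42,-76.39)-np.arctan2(d[1],d[0]),"yaw",.262-p[3],"f tool x,z",x@f[:2],z@f[:2],f[2],np.round(s["q"],2),s["wrist_torque"])
E
```

```text
[ 5.98646e+02 -2.02200e+01  3.24571e+02 -2.47000e-01] r 183.22453966342016 ang swept 0.5098043959179612 yaw 0.5092345605292787 f tool x,z -3.967378869467214 -3.8082349582327333 -10.602462373956735 [-0.23  0.54  1.37  0.    1.23  0.02] [ 0.81800306  0.26244476 -0.23909508]
```

drive_tool([
  [[0.04,0.005,0,-0.0023,0.03],[0.04,0.005,0,-0.0023,0.03],[0.04,0.005,0,-0.0023,0.03],[0.04,0.005,0,-0.0023,0.03],[0.04,0.005,0,-0.0023,0.03],[0.04,0.005,0,-0.0023,0.03],[0.04,0.005,0,-0.0023,0.03],[0.04,0.005,0,-0.0023,0.03],[0.04,0.005,0,-0.0023,0.03],[0.04,0.005,0,-0.0023,0.03]],
])

```text
t: 24.45
tool_pos: [558.5, -57.0, 324.4]
tcp_rot: [[-0.52, -0.003, 0.854], [-0.854, 0.003, -0.52], [-0.001, -1.0, -0.005]]
ft_force: [-5.5, 12.0, -9.6]
grip_width: 43.7
```

```bash
python3 - <<'E'
from h import *
p,s=now();d=door(p);x,z=ax(p[3]);f=np.array(s["ft_force"]);print(np.round(p,3),"r",np.hypot(*d),"ang swept",np.arctan2(-167.42,-76.39)-np.arctan2(d[1],d[0]),"yaw",.262-p[3],"f tool x,z",x@f[:2],z@f[:2],f[2],np.round(s["q"],2),s["wrist_torque"])
E
```

```text
[ 5.58533e+02 -5.70420e+01  3.24381e+02 -5.47000e-01] r 183.05558223531142 ang swept 0.8082297843430324 yaw 0.8085729324627006 f tool x,z -7.362165339279116 -10.961057054692043 -9.575172804508659 [-0.31  0.47  1.5   0.    1.18  0.24] [ 1.67142893  0.64383827 -0.06879502]
```

Radial load has built up to about 11 N toward the hinge, because the arc is a couple of mm too wide. I'll ease that out first.

drive_tool([
  [[0.04,0,0,-0.0006,0],[0.04,0,0.0003,-0.0006,0],[0.04,0,0.0003,-0.0006,0],[0.04,0,0,-0.0006,0],[0.04,0,0,0,0],[0.04,0,0,0,0],[0.04,0,0,0,0],[0.04,0,0,0,0],[0.04,0,0,0,0],[0.04,0,0,0,0]],
])

```text
t: 25.45
tool_pos: [557.4, -56.7, 324.2]
tcp_rot: [[-0.518, 0.0, 0.855], [-0.855, -0.0, -0.518], [-0.0, -1.0, 0.0]]
ft_force: [-1.3, 4.0, -7.4]
grip_width: 43.6
```

```bash
python3 - <<'E'
from h import *
p,s=now();d=door(p);x,z=ax(p[3]);f=np.array(s["ft_force"]);print(np.round(p,3),"r",np.hypot(*d),"ang swept",np.arctan2(-167.42,-76.39)-np.arctan2(d[1],d[0]),"yaw",.262-p[3],"f tool x,z",x@f[:2],z@f[:2],f[2],np.round(s["q"],2),s["wrist_torque"])
E
```

```text
[ 5.57448e+02 -5.66950e+01  3.24207e+02 -5.45000e-01] r 182.16015657429426 ang swept 0.8120852565829526 yaw 0.8070056926701676 f tool x,z -2.759694544689412 -3.136751217276585 -7.364406967688504 [-0.31  0.46  1.5  -0.    1.18  0.23] [ 0.59426549  0.11188988 -0.30410358]
```

drive_tool([
  [[0.04,0.0033,0,-0.0018,0.02],[0.04,0.005,0,-0.0025,0.03],[0.04,0.005,0,-0.0025,0.03],[0.04,0.005,0,-0.0025,0.03],[0.04,0.005,0,-0.0025,0.03],[0.04,0.005,0,-0.0025,0.03],[0.04,0.005,0,-0.0025,0.03],[0.04,0.005,0,-0.0025,0.03],[0.04,0.005,0,-0.0025,0.03],[0.04,0.0033,0,-0.0017,0.02]],
])

```text
t: 26.45
tool_pos: [509.8, -78.8, 324.2]
tcp_rot: [[-0.736, 0.0, 0.677], [-0.677, -0.0, -0.736], [-0.0, -1.0, 0.001]]
ft_force: [3.6, 1.5, -8.6]
grip_width: 43.8
```

```bash
python3 - <<'E'
from h import *
p,s=now();d=door(p);x,z=ax(p[3]);f=np.array(s["ft_force"]);print(np.round(p,3),"r",np.hypot(*d),"ang swept",np.arctan2(-167.42,-76.39)-np.arctan2(d[1],d[0]),"yaw",.262-p[3],"f tool x,z",x@f[:2],z@f[:2],f[2],np.round(s["q"],2),s["wrist_torque"])
E
```

```text
[509.826 -78.788 324.232  -0.827] r 181.44884735343152 ang swept 1.1018278084081456 yaw 1.0893339348502704 f tool x,z -3.675421418628134 1.3247079971248492 -8.60882792398966 [-0.38  0.37  1.64 -0.    1.13  0.45] [ 0.28247796 -0.5547618  -0.53527305]
```

drive_tool([
  [[0.04,0.0033,0,-0.0016,0.02],[0.04,0.005,0,-0.0024,0.03],[0.04,0.005,0,-0.0024,0.03],[0.04,0.005,0,-0.0024,0.03],[0.04,0.005,0,-0.0024,0.03],[0.04,0.005,0,-0.0024,0.03],[0.04,0.005,0,-0.0024,0.03],[0.04,0.005,0,-0.0024,0.03],[0.04,0.005,0,-0.0024,0.03],[0.04,0.0033,0,-0.0016,0.02]],
])

```text
t: 27.45
tool_pos: [458.8, -86.9, 324.1]
tcp_rot: [[-0.895, -0.0, 0.447], [-0.447, 0.001, -0.895], [-0.0, -1.0, -0.001]]
ft_force: [3.1, 7.2, -6.8]
grip_width: 43.8
```

```bash
python3 - <<'E'
from h import *
p,s=now();d=door(p);x,z=ax(p[3]);f=np.array(s["ft_force"]);print(np.round(p,3),"r",np.hypot(*d),"ang swept",np.arctan2(-167.42,-76.39)-np.arctan2(d[1],d[0]),"yaw",.262-p[3],"f tool x,z",x@f[:2],z@f[:2],f[2],np.round(s["q"],2),s["wrist_torque"])
E
```

```text
[458.832 -86.92  324.106  -1.107] r 181.3474561270206 ang swept -4.895720406601396 yaw 1.369400199554814 f tool x,z -5.926074560419654 -5.034166934220397 -6.8490916830967725 [-0.44  0.27  1.78  0.    1.09  0.67] [ 1.06070438 -0.60660832 -0.45398039]
```

drive_tool([
  [[0.04,0.0033,0,-0.002,0.02],[0.04,0.0042,0,-0.0024,0.025],[0.04,0.0042,0,-0.0024,0.025],[0.04,0.0042,0,-0.0024,0.025],[0.04,0.0042,0,-0.0022,0.025],[0.04,0.0025,0,-0.0012,0.015],[0.04,0.0008,0,-0.0004,0.005],[0.04,0,0,0,0],[0.04,0,0,0,0],[0.04,0,0,0,0]],
])

```text
t: 28.45
tool_pos: [432.9, -84.8, 324.1]
tcp_rot: [[-0.947, -0.0, 0.32], [-0.32, -0.0, -0.947], [0.0, -1.0, 0.0]]
ft_force: [1.7, -1.9, -8.1]
grip_width: 43.6
```

drive_tool([
  [[0.04,0,0.001,0,0],[0.04,0,0.002,0,0],[0.04,0,0.002,0,0],[0.04,0,0.002,0,0],[0.04,0,0.002,0,0],[0.04,0,0.002,0,0],[0.04,0,0.002,0,0],[0.04,0,0.001,0,0],[0.04,0,0,0,0],[0.04,0,0,0,0]],
])

```text
t: 29.45
tool_pos: [432.8, -84.4, 310.0]
tcp_rot: [[-0.947, -0.0, 0.32], [-0.32, 0.001, -0.947], [-0.0, -1.0, -0.001]]
ft_force: [2.0, 3.4, -1.9]
grip_width: 43.9
```

```bash
python3 - <<'E'
from h import *
p,s=now();d=door(p);x,z=ax(p[3]);f=np.array(s["ft_force"]);print(np.round(p,3),"r",np.hypot(*d),"ang swept",(np.arctan2(-167.42,-76.39)-np.arctan2(d[1],d[0]))%6.2832,"yaw",.262-p[3],"f tool x,z",x@f[:2],z@f[:2],f[2],s["wrist_torque"])
E
```

```text
[432.79  -84.396 310.032  -1.245] r 180.25793888135271 ang swept 1.5321909548125756 yaw 1.5070636281044856 f tool x,z -3.014010249412331 -2.53146207354204 -1.879551277318336 [ 0.58992487 -0.5427072  -0.22896603]
```

The door is at about 1.52 rad and the loads are light. Releasing, then straight up.

drive_tool([
  [[0.055,0,0,0,0],[0.06,0,0,0,0],[0.07,0,0,0,0],[0.08,0,0,0,0],[0.085,0,0,0,0],[0.085,0,0,0,0],[0.085,0,0,0,0],[0.085,0,0,0,0],[0.085,0,0,0,0],[0.085,0,0,0,0]],
])

```text
t: 30.45
tool_pos: [432.8, -84.7, 310.1]
tcp_rot: [[-0.947, 0.0, 0.32], [-0.32, -0.0, -0.947], [-0.0, -1.0, 0.0]]
ft_force: [1.5, 0.3, 0.6]
grip_width: 84.9
```

drive_tool([
  [[0.085,0,-0.003,0,0],[0.085,0,-0.006,0,0],[0.085,0,-0.01,0,0],[0.085,0,-0.012,0,0],[0.085,0,-0.015,0,0],[0.085,0,-0.015,0,0],[0.085,0,-0.015,0,0],[0.085,0,-0.015,0,0],[0.085,0,-0.01,0,0],[0.085,0,-0.004,0,0]],
])

```text
t: 31.45
tool_pos: [432.8, -84.7, 416.4]
tcp_rot: [[-0.947, 0.002, 0.32], [-0.32, -0.001, -0.947], [-0.001, -1.0, 0.001]]
ft_force: [-0.6, 0.2, -0.6]
grip_width: 85.3
```

```bash
python3 - <<'E'
from h import *
p,s=now();print(np.round(p,3),np.round(s["ft_force"],2),s["grip_width"],s["t"])
a=optics.camera("scene")[100:340,150:470,::-1];b=optics.camera("top")[90:330,40:360,::-1]
cv2.imwrite("pics/f7.png",cv2.resize(np.hstack([a,b]),(800,300)))
c=optics.camera("wrist");cv2.imwrite("pics/f8.png",c[:,:,::-1])
E
```

```text
[432.76  -84.653 416.367  -1.245] [-0.6   0.16 -0.57] 85.25431254874975 31.45
```

View pics/f7.png

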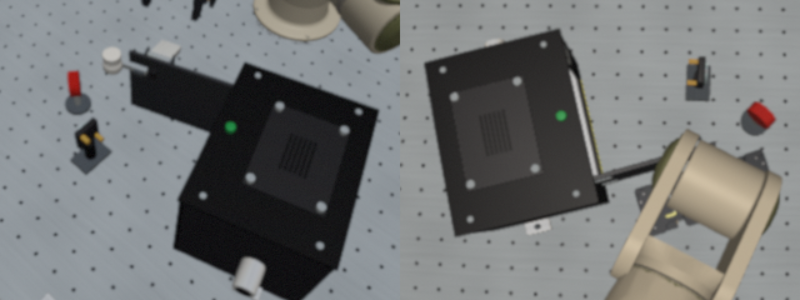

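The scene crop shows the door standing square to the front with the gripper well above it. The top crop shows the door edge at right angles to the front, and the mount, sensor and jar are where they were (jar at about px (240,146), (240,148) before). Handing in.

```bash
python3 -c "
from rig import order;print(order.hand_in())"
```

```text
the job is handed in; nothing more can be done
None
```

The access door is open and standing about square to the front, and the job is handed in at about 31.5 s of the 64 s allowed; the hand-in gave no verdict.

**What I did:** I pinched the paddle and lifted it in small steps until it met its end stop, at about 26 mm of lift. I held it there while pulling the door out, and it came freely. I then swung it round at about 0.3 rad/s, lowered the paddle, let go and rose clear.

**Last checks:**
- **Door angle:** the tool's swept arc and its yaw gave about 1.53 and 1.51 rad, and the final pictures agree with the door being square.
- **Contact:** the wrist force was below 1 N after letting go, and the gripper was about 100 mm above the paddle.
- **Loose things:** the mirror mount and power sensor looked unmoved in the pictures, by eye only. The jar's pixel position was within 2 px of where it started.

**What disagreed:**
- **Upward load:** it reached 17.6 N just as the pull began, so I eased down slightly.
- **Side load:** the arc was slightly too wide near 0.8 rad and about 11 N built up toward the hinge, which I relieved. The total at the wrist was then about 16 N. Every reading stayed under 20 N, but forces were only read at the end of each one-second move.
- **Paddle position:** my fit of the enclosure and the wrist camera differed by 2 to 4 mm, and I corrected about 2 mm of that before closing the fingers.

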